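# Shut the airtight camera case on the study desk

## Robot

A 6-joint arm with a two-finger parallel gripper is mounted at the origin on the work surface. World frame = base frame: x ahead of the robot, y to its left, z up, the work surface at z = 0. Lengths are in m, angles in rad, forces in N, time in s.
With the tool pointing down it reaches from about 0.25 to 0.775 m from the base axis. Payload 4 kg.
Tool frame: the origin (TCP) lies between the finger pads; the fingertips stand 14 mm ahead of it and the grasp point (between the pads) lies 5 mm behind it (tip_reach is the distance from the TCP to the fingertips, in m); z points along the fingers, y is the line along which they close (so a half turn about z gives the same grasp; the last joint's range is limited). The gripper opens to 94 mm and grips with 3 to 60 N. Pads are 16 mm wide; open, the fingers measure 119 mm over their backs; the gripper's body (75 mm by 177 mm) begins 78 mm behind the grasp point.
Start: joints at [-0.103, 0.087, 1.371, -0, 1.684, -0.103], TCP at [0.55, -0, 0.198] pointing down, gripper open.
Joint ranges: [-3.1, 3.1], [-0.76, 2.03], [0.27, 2.55], [-1.08, 4.22], [0.17, 2.65], [-2.57, 2.57]. Speed limits (rad/s): [2.79, 2.79, 3.14, 3.14, 3.14, 3.14].

## Interface

Orientations are given as [roll, pitch, yaw] about the fixed x, y, z axes, in that order (R = Rz(yaw) Ry(pitch) Rx(roll)).
In Python, from bench import * gives the robot as it stands. The module is installed in compiled form; this text tells all that it offers.
- The arm moves only by the tool servo_tool, never from a script. Its argument "targets" is a list of rows, each a list of 4 numbers: the shift along the tool's x, y, z in cm, then the turn about the tool's z in degrees. A call has 1 to 8 rows; each row is the pose to reach, as a shift and turn from the pose commanded when the call began, along the tool's axes at that moment; what a row does not reach only later rows make up. A row lasts 1/8 s, in which the tool goes at most 62.5 mm and 10.7 degrees, less where a joint would pass 70% of its speed; a pose out of reach is approached as far as the arm can. A call with a gripper value outside its range is refused whole. "claw" is the closure in counts, from 0 (fully open) to 255 (shut), set as the call begins (left out, the last holds). The fingers move at their own pace and stop on an object; the grip force is fixed at half the most. Time passes only in rows, so rows that repeat a pose let the fingers close. It gives the time, the measured TCP pose, the force, the opening and the grip force at its end, in the units of the state.
- get_obs(): the state, without advancing time (a new reading comes with each control period).
- snapshot(name): name is "scene" or "side" or "wrist"; returns the picture (480x640x3 uint8, blue, green, red); there is no depth.
- camera_model(name): a dict with "camera_matrix" (3x3 intrinsics, pixels), "camera_from_world" (4x4, takes a point from world to camera coordinates). Camera axes: x right, y up, looking along -z (the intrinsics and any distortion apply to the point x, -y, -z); pixel columns grow to the right and rows downward; lengths in m; the calibration is good to about 2 mm. The wrist camera is an equidistant fisheye: a pixel r from the principal point sees the ray r / f radians off the axis. A picture is of the moment at which its call begins: read the wrist's pose just before it. camera_model takes no time and is no camera call; for the wrist camera it gives the pose at the moment of the call.
- close_job(): hands the job in; it is judged then, once.
The state is a dict: "time": time; "joint_positions": joint angles; "qvel": joint speeds; "joint_torque": joint torques, N m; "tool_pos": TCP position; "ee_rot": TCP orientation; "wrist_force": force on the tool from outside, world axes, zero at the start; "wrist_torque": the same for the moment, N m; "width": finger opening in m; "finger_force": force on a finger pad.
Only numpy, scipy, OpenCV 4.12 (cv2) and the standard library are available. Lean on these libraries where they do the work, as an engineer would, in place of code of your own. Each camera call takes 0.05 s, during which the arm holds its last target. There are 200 camera calls.

## Task

Two airtight storage cases stand open on the desk. Shut the larger one, with the camera in it: swing its lid down and press it against the rubber seal until the catch at the front snaps over the lid and keeps it shut. A firm push is enough, so do not force it; leave the smaller case standing open.

Things in the scene. Friction and masses are not known exactly. Their poses are not given: they have to be found in the camera images.
- large: The larger case, fixed on a dark wooden riser (6 to 54 mm high): white open box 200 (x) x 220 (y) x 100 mm high, walls 6. Origin: centre of the box's underside; z up, -x its front, roughly facing the robot. Lid hinge along y at x +100, z 103 mm. Steel spring catch, 36 wide, mid-front, x -99 to -118, up to z 140 mm: the lid's front edge pushes it aside and it snaps back over the edge.
- large_lid (a joint): Angle of its lid, rad: 0 level, pressed hard; 1.57 upright. Grey plate 200 x 220 x 8 mm, its underside through the hinge axis. A stiff hinge keeps it where it is left. Below about 0.06 it meets the springy seal: let go, it returns to 0.06. Pressed below about 0.01 the catch snaps over its edge and holds it near 0.015. This takes 10 to 15 N near the front edge.
- large_push (a point): Point on the top face of the larger case's lid, mid-width, 25 mm behind its front edge (175 mm from the hinge): a good place to push. It moves with the lid.
- small_lid (a joint): Angle of the smaller case's lid, in rad, 0 shut. The smaller case is alike but 130 x 140 x 75 mm high; it stands beside the larger one, on either side of it, and its lid is to stay open.

How it is judged:
At the end, for the whole second after the job is handed in: The larger case's lid stays shut by itself, held under its catch against the seal: lid angle below 0.03 rad (unlatched it springs back to about 0.06) and at rest, with the smaller case's lid still open by more than 0.4 rad (value of joint large_lid below 0.03 rad and velocity of joint large_lid below 0.05 rad/s and value of joint small_lid above 0.4 rad); the robot touches nothing.
It fails at once if the smaller case's lid is pushed down (below 0.4 rad) (value of joint small_lid below 0.4 rad).
It fails at once if the larger case or its lid is forced (fingers pressing with over 70 N) (contact force between large and the fingers above 70 N).
It also fails if it takes over 32 s, if anything falls off the work surface, if the arm or the gripper's body presses on something with over 40 N, if the wrist force passes 120 N, or if a joint passes its speed limit or range.

## Working session

There is one attempt and no reset: what is moved stays moved. The work goes in short steps, Python scripts to look and compute and a tool call to move; the robot and the scene stay as the last step left them, time stands still between calls to the robot, and variables do not carry over. Pictures are saved under pics/ and viewed, at most 10 in all, crops included, and the job is handed in when it is done.

Besides the shell and the picture viewer there is one more tool, called as name(argument=value, ...), one argument or row to a line, values as JSON. servo_tool: Moves the arm, as the interface text tells. Its arguments: {"type":"object","properties":{"targets":{"type":"array"},"claw":{"type":"number"}},"required":["targets"]}

```bash
mkdir -p pics
python3 - <<'E'
from bench import *
import cv2
o=get_obs();print(o)
for n in("scene","side"):
    cv2.imwrite(f"pics/{n}0.png",snapshot(n)); m=camera_model(n);print(n,m["camera_matrix"],m["camera_from_world"])
E
```

```text
{'time': 0.0, 'joint_positions': array([-1.03130725e-01,  8.79404124e-02,  1.37226269e+00,  1.26528873e-05,
        1.68357004e+00, -1.03100909e-01]), 'qvel': array([-6.05689533e-04, -1.94709132e-04,  6.69234787e-04,  4.80626277e-05,
       -8.45597104e-04, -1.14789323e-03]), 'joint_torque': array([ 1.28542815e-03, -3.40182602e+01, -3.02423716e+01,  7.18220207e-02,
        3.29729996e-02, -1.13141955e-04]), 'tool_pos': array([5.49437684e-01, 4.12074974e-05, 1.96807881e-01]), 'ee_rot': array([-3.13942504e+00, -2.36920632e-04,  1.57076767e+00]), 'wrist_force': array([ 0.72617017, -0.55533554, -0.12185292]), 'wrist_torque': array([-0.00245822,  0.03009341,  0.04258174]), 'finger_force': 0.0, 'width': 0.09394293900031638}
scene [[433.77556209   0.         319.00557407]
 [  0.         433.77556209 239.08330415]
 [  0.           0.           1.        ]] [[ 0.98482253  0.17351345 -0.00420375 -0.60403249]
 [-0.10590261  0.61991532  0.77748932 -0.05670167]
 [ 0.13751082 -0.76524381  0.6288821  -0.93658269]
 [ 0.          0.          0.          1.        ]]
side [[525.34200636   0.         312.59860943]
 [  0.         525.34200636 237.82830268]
 [  0.           0.           1.        ]] [[ 0.85220037 -0.52299584 -0.01516203 -0.5144619 ]
 [ 0.35193008  0.55153059  0.75627986 -0.29841479]
 [-0.38716889 -0.64983795  0.65407254 -0.9548785 ]
 [ 0.          0.          0.          1.        ]]
```

View pics/scene0.png

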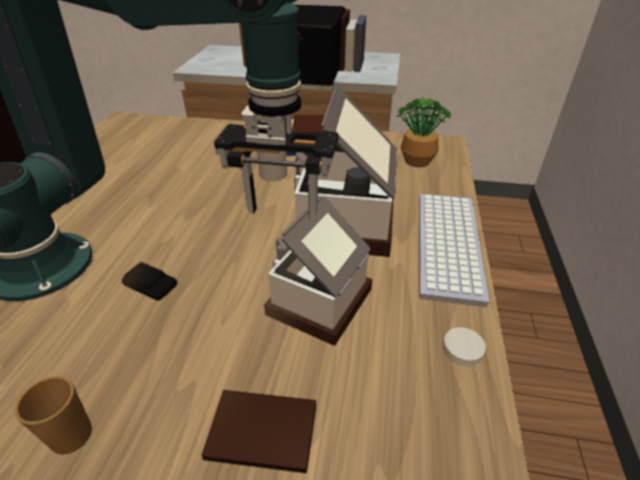

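View pics/side0.png

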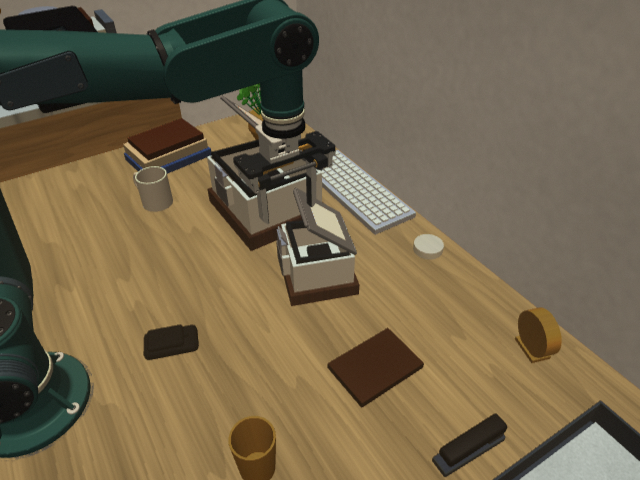

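servo_tool(
  targets=[
    [0,-5,-3,0],
    [0,-10,-6,0],
    [0,-15,-10,0],
    [0,-20,-15,0],
    [0,-22,-18,0],
    [0,-22,-18,0],
  ],
  claw=255,
)

```text
time: 0.85
tool_pos: [0.3297, -0.0001, 0.3816]
ee_rot: [3.133, 0.002, 1.57]
wrist_force: [1.0, -0.4, -0.3]
width: 0.0376
finger_force: 0.0
```

Run:
```python
from bench import *
import cv2
import numpy as np
print(get_obs()["tool_pos"])
a=snapshot("scene");b=snapshot("side")
cv2.imwrite("pics/scene1f.png",a);cv2.imwrite("pics/side1f.png",b)
cv2.imwrite("pics/scene1.png",cv2.resize(a[60:360,220:520],(600,600),interpolation=cv2.INTER_CUBIC))
cv2.imwrite("pics/side1.png",cv2.resize(b[60:310,180:480],(720,600),interpolation=cv2.INTER_CUBIC))
```

```text
[ 3.29712123e-01 -5.27032933e-05  3.81621987e-01]
```

View pics/scene1.png

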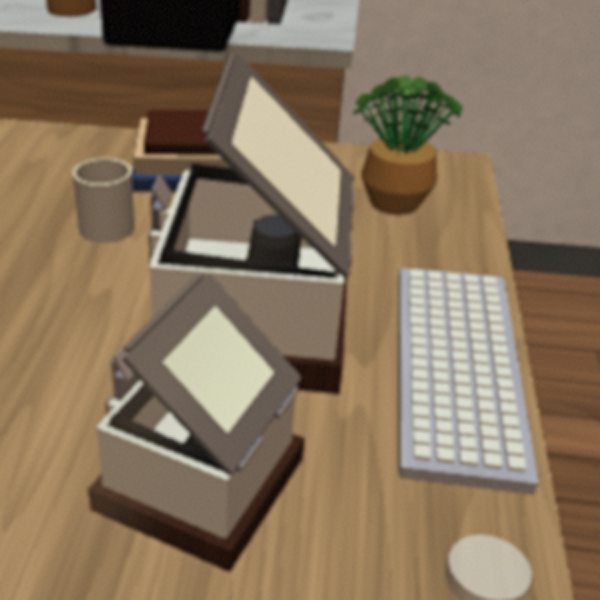

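View pics/side1.png

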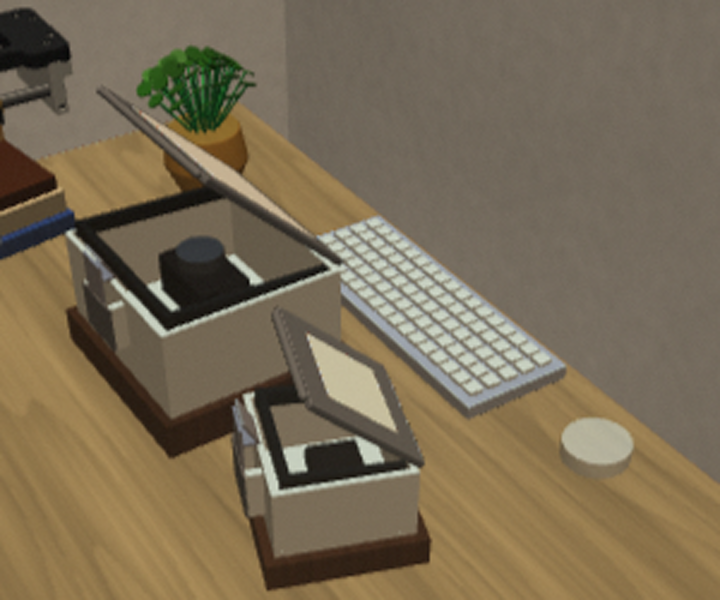

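Scene crop (×2, offset 220,60): large box's near-front rim corner at (153,262), near-back (342,275), far-front (187,168), lid front edge corners (207,130) and (235,55). Side crop (×2.4, offset 180,60): the same at (163,330), (340,265), (68,232), (205,183), (100,88). Both lids lean forward, about 50° open.

Run:
```python
from bench import *
import cv2
import numpy as np
P=[]
for n in("scene","side"):
    m=camera_model(n); P.append(m["camera_matrix"]@np.diag([1,-1,-1])@m["camera_from_world"][:3])
L={"nf":((153,262),(163,330)),"nb":((342,275),(340,265)),"ff":((187,168),(68,232)),"lidn":((207,130),(205,183)),"lidf":((235,55),(100,88)),
"s_lid_a":((207,277),(277,312)),"s_lid_b":((125,352),(305,405)),"s_lid_hn":((238,468),(422,462))}
for k,(a,b) in L.items():
    a=np.array(a)/2+[220,60]; b=np.array(b)/2.4+[180,60]
    X=cv2.triangulatePoints(P[0],P[1],a.reshape(2,1),b.reshape(2,1)).ravel();X=X[:3]/X[3]
    r=[np.linalg.norm((p@[*X,1])[:2]/(p@[*X,1])[2]-q) for p,q in zip(P,(a,b))]
    print(k,X.round(3),np.round(r,1))
```

```text
nf [0.538 0.165 0.143] [0.2 0.1]
nb [0.731 0.162 0.148] [0.6 0.3]
ff [0.533 0.38  0.14 ] [0.9 0.6]
lidn [0.592 0.163 0.287] [3.1 1.9]
lidf [0.589 0.38  0.285] [0. 0.]
s_lid_a [0.609 0.073 0.192] [0.2 0.1]
s_lid_b [ 0.563 -0.051  0.194] [1.1 0.6]
s_lid_hn [ 0.661 -0.08   0.107] [1.4 0.8]
```

servo_tool(
  targets=[
    [4,4,0,0],
    [8,9,0,0],
    [12,13.5,0,0],
    [16,18,0,0],
    [20,22.5,0,0],
    [24,27,1,0],
    [27.2,30.5,4,0],
    [27.2,30.5,4,0],
  ],
  claw=255,
)

```text
time: 1.95
tool_pos: [0.6362, 0.2741, 0.3242]
ee_rot: [-3.123, 0.006, 1.573]
wrist_force: [0.9, 0.4, -0.5]
width: 0.0005
finger_force: 0.0
```

Run:
```python
from bench import *
import cv2
o=get_obs();print(o["tool_pos"],o["width"])
b=snapshot("side")
cv2.imwrite("pics/side2.png",cv2.resize(b[60:310,180:480],(720,600),interpolation=cv2.INTER_CUBIC))
```

```text
[0.63621711 0.27411389 0.32420846] 0.0004653117436476938
```

View pics/side2.png

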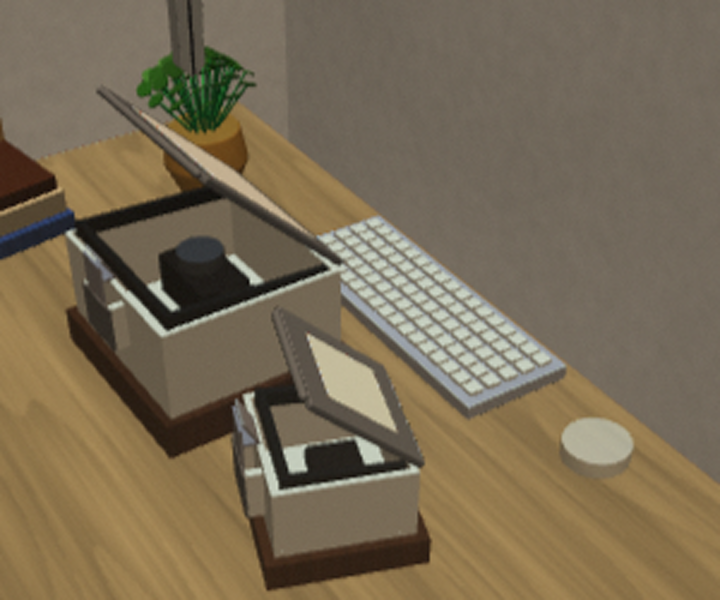

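The closed fingertips, at about (188,72) in the crop, hang clear above the lid, which has not moved.

servo_tool(
  targets=[
    [0,-0.3,1.5,0],
    [0,-0.5,3,0],
    [0,-1,4,0],
    [0,-2,5,0],
    [0,-2.8,6,0],
    [0,-3.4,7,0],
    [0,-3.4,7,0],
  ],
)

```text
time: 2.88
tool_pos: [0.5999, 0.2711, 0.269]
ee_rot: [3.141, -0.0, 1.57]
wrist_force: [0.2, 0.9, 0.4]
width: 0.0009
finger_force: 0.0
```

servo_tool(
  targets=[
    [0,-0.4,1.2,0],
    [0,-0.8,2.4,0],
    [0,-1.1,3.6,0],
    [0,-1.4,4.8,0],
    [0,-1.7,6,0],
    [0,-2,7,0],
    [0,-2.3,8,0],
    [0,-2.3,8,0],
  ],
)

```text
time: 3.88
tool_pos: [0.5773, 0.2718, 0.1865]
ee_rot: [-3.14, 0.001, 1.571]
wrist_force: [0.8, -0.8, 0.1]
width: 0.0004
finger_force: 0.0
```

Run:
```python
from bench import *
import cv2
o=get_obs();print(o["tool_pos"],o["wrist_force"])
b=snapshot("side")
cv2.imwrite("pics/side3.png",cv2.resize(b[60:310,180:480],(720,600),interpolation=cv2.INTER_CUBIC))
```

```text
[0.57733697 0.27184988 0.18653751] [ 0.82215471 -0.75865156  0.07864763]
```

View pics/side3.png

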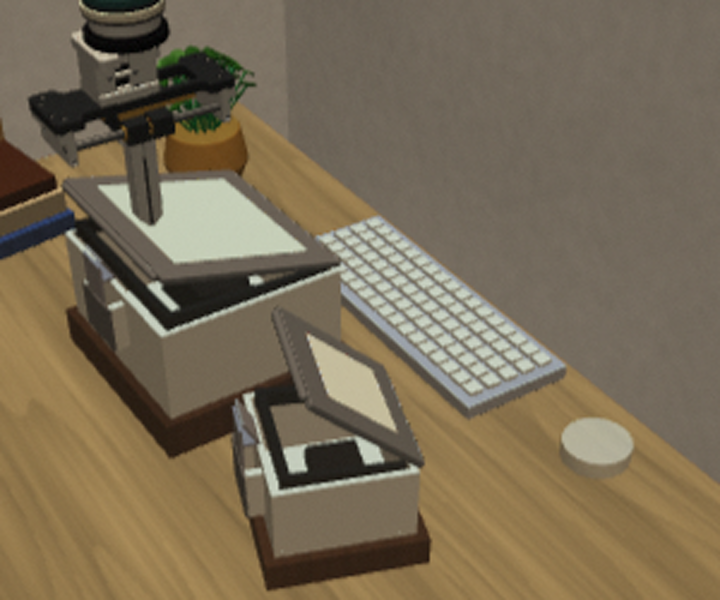

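Lid is now nearly down: its near-front corner is at (160,278) against the rim corner at (163,330), with the fingertip on it at (148,222). The small lid is untouched. Continuing down in small force-checked steps.

servo_tool(
  targets=[
    [0,-0.5,0.4,0],
    [0,-1,0.8,0],
    [0,-1,1.1,0],
    [0,-1,1.1,0],
  ],
)

```text
time: 4.42
tool_pos: [0.5677, 0.272, 0.1767]
ee_rot: [-3.141, 0.0, 1.571]
wrist_force: [0.3, 0.2, -0.2]
width: 0.0003
finger_force: 0.0
```

servo_tool(
  targets=[
    [0,0,0.3,0],
    [0,0,0.3,0],
  ],
)

```text
time: 4.68
tool_pos: [0.568, 0.272, 0.1737]
ee_rot: [-3.141, 0.0, 1.571]
wrist_force: [0.2, 0.3, 0.1]
width: 0.0005
finger_force: 0.0
```

servo_tool(
  targets=[
    [0,0,0.3,0],
    [0,0,0.3,0],
  ],
)

```text
time: 4.92
tool_pos: [0.568, 0.272, 0.1706]
ee_rot: [-3.141, 0.0, 1.571]
wrist_force: [-0.3, 0.0, 0.7]
width: 0.0003
finger_force: 0.0
```

servo_tool(
  targets=[
    [0,0,0.3,0],
    [0,0,0.3,0],
  ],
)

```text
time: 5.18
tool_pos: [0.568, 0.2719, 0.1676]
ee_rot: [-3.141, 0.0, 1.571]
wrist_force: [-0.3, -0.1, -1.0]
width: 0.0007
finger_force: 0.0
```

Run:
```python
from bench import *
import cv2
b=snapshot("side")
cv2.imwrite("pics/side4.png",cv2.resize(b[100:270,190:350],(565,600),interpolation=cv2.INTER_CUBIC))
```

```text
(no output)
```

View pics/side4.png

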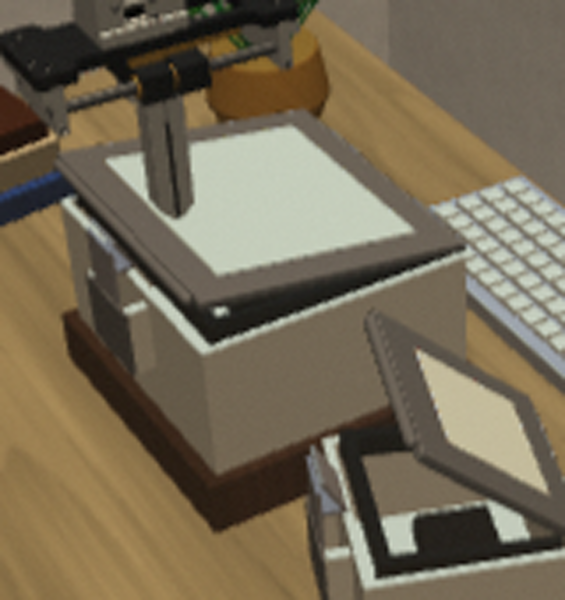

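Finger at (175,212) is on the lid near its front edge; a gap of about 0.1–0.15 rad remains, so the case sits slightly lower than I estimated. Going on.

servo_tool(
  targets=[
    [0,0,0.3,0],
    [0,0,0.6,0],
    [0,0,0.6,0],
  ],
)

```text
time: 5.6
tool_pos: [0.568, 0.272, 0.1618]
ee_rot: [-3.142, 0.0, 1.571]
wrist_force: [-1.4, 0.3, 0.4]
width: 0.0001
finger_force: 0.0
```

servo_tool(
  targets=[
    [0,0,0.3,0],
    [0,0,0.3,0],
  ],
)

```text
time: 5.85
tool_pos: [0.5678, 0.272, 0.1597]
ee_rot: [3.141, -0.0, 1.571]
wrist_force: [-2.3, -0.0, 3.8]
width: 0.0003
finger_force: 2.0
```

servo_tool(
  targets=[
    [0,0,0.3,0],
    [0,0,0.3,0],
  ],
)

```text
time: 6.1
tool_pos: [0.5675, 0.272, 0.1568]
ee_rot: [-3.141, -0.0, 1.571]
wrist_force: [-1.9, -1.0, 5.2]
width: 0.0005
finger_force: 2.5
```

Seal reached. About 9 mm in total to level.

servo_tool(
  targets=[
    [0,0,0.3,0],
    [0,0,0.3,0],
  ],
)

```text
time: 6.35
tool_pos: [0.5671, 0.272, 0.154]
ee_rot: [-3.141, -0.0, 1.571]
wrist_force: [-3.8, -1.4, 5.8]
width: 0.0003
finger_force: 2.9
```

servo_tool(
  targets=[
    [0,0,0.2,0],
    [0,0,0.2,0],
  ],
)

```text
time: 6.6
tool_pos: [0.5671, 0.272, 0.1535]
ee_rot: [-3.141, -0.0, 1.571]
wrist_force: [-5.8, -1.8, 10.4]
width: 0.0002
finger_force: 4.9
```

servo_tool(
  targets=[
    [0,0,0.1,0],
    [0,0,0.1,0],
  ],
)

```text
time: 6.85
tool_pos: [0.5671, 0.272, 0.1527]
ee_rot: [-3.141, -0.0, 1.571]
wrist_force: [-5.6, -2.5, 11.2]
width: 0.0007
finger_force: 5.2
```

servo_tool(
  targets=[
    [0,0,0.2,0],
    [0,0,0.2,0],
  ],
)

```text
time: 7.1
tool_pos: [0.5669, 0.272, 0.1505]
ee_rot: [-3.141, -0.0, 1.571]
wrist_force: [-6.7, -1.8, 10.2]
width: 0.0007
finger_force: 5.0
```

servo_tool(
  targets=[
    [0,0,0.2,0],
    [0,0,0.2,0],
  ],
)

```text
time: 7.35
tool_pos: [0.5667, 0.272, 0.1487]
ee_rot: [-3.141, -0.0, 1.571]
wrist_force: [-7.7, 0.4, 10.8]
width: 0.0004
finger_force: 5.4
```

servo_tool(
  targets=[
    [0,0,0.1,0],
    [0,0,0.1,0],
  ],
)

```text
time: 7.6
tool_pos: [0.5666, 0.272, 0.1477]
ee_rot: [-3.14, -0.0, 1.571]
wrist_force: [-6.8, -1.2, 11.5]
width: 0.0006
finger_force: 5.5
```

servo_tool(
  targets=[
    [0,0,0.15,0],
    [0,0,0.15,0],
  ],
)

```text
time: 7.85
tool_pos: [0.5666, 0.272, 0.1462]
ee_rot: [-3.14, -0.0, 1.571]
wrist_force: [-7.4, -2.2, 10.9]
width: 0.0005
finger_force: 5.6
```

servo_tool(
  targets=[
    [0,0,0.15,0],
    [0,0,0.15,0],
  ],
)

```text
time: 8.1
tool_pos: [0.5665, 0.272, 0.1452]
ee_rot: [-3.14, -0.0, 1.571]
wrist_force: [-8.4, -1.9, 12.4]
width: 0.0002
finger_force: 6.4
```

Run:
```python
from bench import *
import cv2
b=snapshot("side")
cv2.imwrite("pics/side5.png",cv2.resize(b[100:270,190:350],(565,600),interpolation=cv2.INTER_CUBIC))
```

```text
(no output)
```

View pics/side5.png

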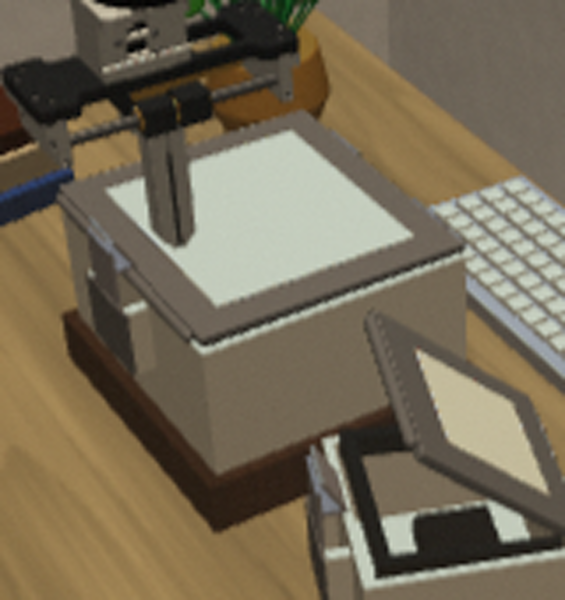

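The lid is down on the seal with its edge still at the catch (at about (115,245)); not yet clearly snapped. Pressing a little further.

servo_tool(
  targets=[
    [0,0,0.15,0],
    [0,0,0.15,0],
  ],
)

```text
time: 8.4
tool_pos: [0.5665, 0.272, 0.1441]
ee_rot: [-3.141, -0.0, 1.571]
wrist_force: [-9.0, -1.7, 14.0]
width: 0.0005
finger_force: 6.9
```

servo_tool(
  targets=[
    [0,0,0.15,0],
    [0,0,0.15,0],
  ],
)

```text
time: 8.65
tool_pos: [0.5665, 0.272, 0.144]
ee_rot: [-3.142, -0.001, 1.571]
wrist_force: [-10.1, -2.4, 16.9]
width: 0.0004
finger_force: 8.8
```

servo_tool(
  targets=[
    [0,0,0.15,0],
    [0,0,0.15,0],
  ],
)

```text
time: 8.9
tool_pos: [0.5665, 0.2721, 0.1439]
ee_rot: [3.141, -0.001, 1.571]
wrist_force: [-10.5, -2.6, 20.6]
width: 0.0004
finger_force: 10.7
```

Hard stop reached. One slight extra push, then ease off.

servo_tool(
  targets=[
    [0,0,0.2,0],
    [0,0,0.2,0],
    [0,0,0.2,0],
  ],
)

```text
time: 9.28
tool_pos: [0.5666, 0.2721, 0.1438]
ee_rot: [3.139, -0.001, 1.571]
wrist_force: [-14.9, -5.1, 26.5]
width: 0.0005
finger_force: 13.3
```

servo_tool(
  targets=[
    [0,0,-0.4,0],
    [0,0,-0.8,0],
    [0,0,-1.1,0],
    [0,0,-1.1,0],
  ],
)

```text
time: 9.78
tool_pos: [0.5684, 0.2721, 0.1467]
ee_rot: [3.14, -0.0, 1.571]
wrist_force: [-0.1, -0.3, 3.6]
width: 0.0004
finger_force: 1.9
```

servo_tool(
  targets=[
    [0,0,-2,0],
    [0,0,-6,0],
    [0,0,-11,0],
    [0,0,-15,0],
    [0,0,-15,0],
    [0,0,-15,0],
  ],
)

```text
time: 10.52
tool_pos: [0.5679, 0.2718, 0.2942]
ee_rot: [-3.139, 0.001, 1.571]
wrist_force: [0.7, -1.2, -0.1]
width: 0.0006
finger_force: 0.0
```

Run:
```python
from bench import *
import cv2
b=snapshot("side")
cv2.imwrite("pics/side6.png",cv2.resize(b[100:270,190:350],(565,600),interpolation=cv2.INTER_CUBIC))
```

```text
(no output)
```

View pics/side6.png

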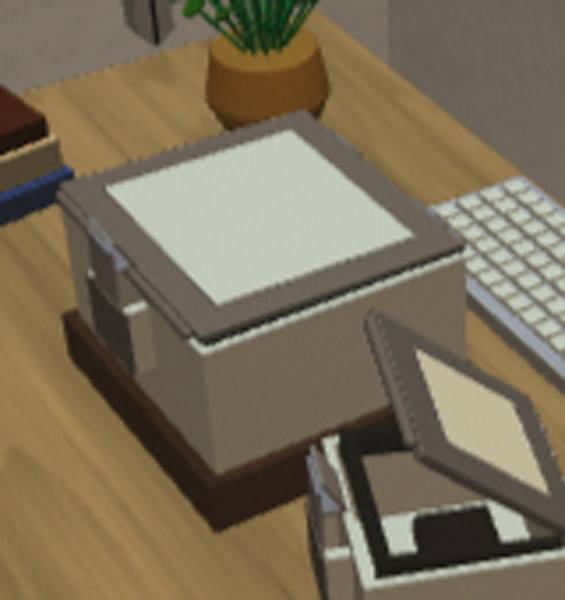

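Run:
```python
import cv2
I=[cv2.imread(f"pics/side{k}.png") for k in(4,5,6)]
t=I[2][285:355,150:300]   # front near lid corner, latched?
for k in(0,1,2):
    r=cv2.matchTemplate(I[k][240:365,130:320],t,cv2.TM_CCOEFF_NORMED);_,s,_,p=cv2.minMaxLoc(r);print(k+4,s,p[0]-20,p[1]-45)
```

```text
4 0.42649850249290466 20 -8
5 0.9710399508476257 0 0
6 1.0 0 0
```

The lid edge hasn't moved (0 px) since the pressed picture. If it had sprung back to 0.06 it would show a shift of about 14 px, so it is latched.

```bash
python3 -c "
from bench import *
print(close_job())"
```

```text
the job is handed in; nothing more can be done
None
```

I shut the larger case and handed the job in at about 10.6 s: after release its lid stayed down in the camera image, held by the catch (peak push about 30 N), and the smaller case's lid was never touched; the hand-in printed no verdict.

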